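# Sweep the burner bolts into the tray and snap its cover on

## Task

So that none of the burner's bolts gets lost, use the bench brush to sweep all three loose bolts through the open front of the blue parts tray and well inside it (never touch the bolts with the hand), then stand the brush back on the table clear of the tray. Set the clear cover squarely over the tray and press it straight down until both black clips snap over its beads and it sits fully home, then keep pressing down on it firmly, with 10 N or so, to bed its seal: finish like that, still bearing down on the cover. Leave the pressure gauge, the spray nozzle and the brass fitting where they are.

Things in the scene. Friction and masses are not known exactly. Their poses are not given: they have to be found in the camera images.
- tray: Blue parts tray, fixed. Origin: on the table at its middle; x points from the open front to the back wall, y left, z up. Plate 3 mm thick, x -64 to 64, y -90 to 90 mm; a ramp 140 wide falls to the table from x -64 to -80. Rims 4 thick, top at z 19: back rim x 48 to 52, side rims |y| 54 to 58 from x -51 to 52. Open front, way in 108 wide.
- tray_seat (a point): Middle of the tray plate's top, 3 mm above the tray origin: where the cover's origin comes when it is home, cover y axis along tray y (either way round). The cover goes outside the rims (2 mm play, 3 at the front; the rims narrow outside by 2.5 mm above z 13 to lead it on) and its front wall lands at tray x -54 to -58 mm: bolts must lie wholly behind x = -50 mm.
- tray_mouth (a point): Middle of the foot of the tray's front ramp, on the table, 80 mm in front of the tray origin (tray x = -80 mm). On the ramp's two sides stand wings 17 mm high, flaring from |y| 55 mm at tray x -61 to |y| 66 mm at x -80.
- clip_left (a joint): Black slick spring clip beside the middle of the tray's left (+y) edge, 34 mm long (along tray x), 24 mm high. Value: metres it stands outward from rest (0). The cover's bead, pushed down its slanting nose, drives it up to 9 mm outward; it springs back over the bead. Preload about 3 N, 0.95 N more per mm.
- clip_right (a joint): The same clip on the tray's right (-y) edge. Together the clips resist the cover with a push that grows from about 5 to about 12 N over some 7 mm, and drops to almost nothing when they snap, 2 to 3 mm before the cover is home.
- clip_left_tip (a point): Underside of the left clip's nose, at its inner edge: at rest 66 mm to the left of the tray origin, 10 mm above the table.
- clip_right_tip (a point): The same point of the right clip, 66 mm to the right of the tray origin.
- cover: Clear cover, a hood open below, 116 (x) by 128 (y) mm, 42 high, walls 4, 0.14 kg (+-30 %), standing on its rim. Along the foot of its two y ends runs a black bead, |y| 63 to 70, 4.5 high, 112 long. Origin: centre of its underside, z up; same when turned half round. On top a black grip rail along y, 80 long, 18 thick (x), 24 high (42 to 66 mm above the underside).
- cover_grip (a point): Centre of the cover's grip rail, 54 mm above the cover's underside.
- brush: Wooden bench brush standing on its bristles. Origin: centre of its underside, z up, long axis y. Bristle block (stiff, as good as solid) 26 (x) by 100 (y) mm, 26 high; wooden back 32 by 106 mm up to 42 mm; on it a wooden grip rib along y, 80 long, 22 thick (x), 42 to 68 mm high. 0.12 kg (+-30 %). Either flank sweeps.
- brush_grip (a point): Centre of the brush's grip rib, 55 mm above its underside.
- bolt_0: Bright hex bolt with its nut on, lying on its side, 16 x 27 x 14 mm, 20 g. Origin: middle of its underside as it lies, its length along its own y.
- bolt_1: Bright hex bolt with its nut on, lying on its side, 19 x 28 x 17 mm, 20 g. Origin: middle of its underside as it lies, its length along its own y.
- bolt_2: Dull brownish hex bolt with its nut on, lying on its side, 19 x 36 x 17 mm, 20 g. Origin: middle of its underside as it lies, its length along its own y.
- gauge: Pressure gauge lying on its back, black rim, 97 x 67 x 28 mm; leave it alone. Origin: centre of its underside.
- nozzle: Small spray nozzle, brass hex foot and steel top, 16 x 18 x 22 mm, standing; leave it alone. Origin: centre of its underside.
- fitting: Brass flare fitting lying on its side, 31 x 62 x 28 mm; leave it alone. Origin: centre of its underside.
- burner_a: Grey oil burner behind the work, fixed, some 0.2 m high; an obstacle. Its corner nearest the robot stands at about x = 0.52, y = -0.12 m (world): carry brush and cover past it on the robot's side, their middles at about x = 0.42. Origin: under its middle.
- parts_cabinet: Blue parts cabinet behind the tray, fixed; an obstacle. Its red middle drawer stands open, front and handle at about x = 0.60 m (world), 75 to 135 mm above the table. Origin: under its middle.

How it is judged:
By the outcome, as a careful person would: the job done as asked, in the order asked, and still so for the second after the job is handed in, while the arm keeps its last pose, push and grip.
It also fails if it takes over 64 s, if anything falls off the work surface, if the arm or the gripper's body presses on something with over 40 N, if the wrist force passes 120 N, or if a joint passes its speed limit or range.

## Robot

A 6-joint arm with a two-finger parallel gripper is mounted at the origin on a cart in front of the work surface, level with it; the furniture and walls round the work are solid. World frame = base frame: x ahead of the robot, y to its left, z up, the work surface at z = 0. Lengths are in m, angles in degrees, forces in N, time in s.
With the tool pointing down it reaches from about 0.3 to 0.75 m from the base axis. Payload 8.5 kg.
Tool frame: the origin (TCP) lies midway between the tips of the shut fingers; the grasp point (between the pads) lies 19 mm behind it (env.pinch_z is the z of the grasp point in the tool frame, in m); z points along the fingers, y is the line along which they close (so a half turn about z gives the same grasp; the last joint's range is limited). The gripper opens to 85 mm and grips with 20 to 120 N. Pads are 22 mm wide; open, the fingers measure 114 mm over their backs; the gripper's body (76 mm by 85 mm) begins 54 mm behind the grasp point. The pads swing forward as they close: fully open they stand 13 mm farther back than shut.
Start: joints at [-76.679, 21.807, 74.336, -0, 83.858, -12.336], TCP at [0.238, -0.496, 0.231] pointing down, gripper open.
Joint ranges: [-178.18, 178.18], [-50.72, 133.34], [12.68, 142.11], [-81.47, 261.47], [9.98, 163.14], [-165.26, 165.26]. Speed limits (degrees/s): [136.94, 136.94, 180, 180, 180, 180].

## Interface

Orientations are given as a 3x3 rotation matrix whose columns are the frame's x, y, z axes.
In Python, from rig import env gives the robot as it stands.
- The arm moves only by the tool arm_command, never from a script. Its argument "deltas" is a list of rows, each an object of numbers: "rx", "ry", "rz": the turn, a rotation vector about the tool's x, y, z in rad; "dx", "dy", "dz": the shift along the tool's x, y, z in m; "fingers": the finger opening in m, from 0 to 0.0854. In form: [{"rx": .., "ry": .., "rz": .., "dx": .., "dy": .., "dz": .., "fingers": ..}, ...]. A call has 1 to 12 rows; each row shifts and turns the commanded pose from where the row before left it, along the tool's axes as they then stand; what a row does not reach is not made up. A row lasts 1/10 s, in which the tool goes at most 50 mm and 8.59 degrees, less where a joint would pass 70% of its speed; a pose out of reach is approached as far as the arm can. A call is refused whole if a number of a shift passes 0.05 or a number of a turn 0.15, either way. A call with a gripper value outside its range is refused whole. The fingers move at their own pace and stop on an object; "squeeze" is the grip in N (left out, the last holds). Time passes only in rows, so rows that do not move let the fingers close. It gives the time, the measured TCP pose, the force, the opening and the grip force at its end, in the units of the state.
- env.observe(): the state, without advancing time (a new reading comes with each control period).
- env.get_image(name): name is "scene" or "top" or "wrist"; returns a dict with "color" (400x640x3 uint8, blue, green, red), "camera_matrix" (3x3 intrinsics, pixels), "eye" and "orientation" of the camera in the world. Camera axes: x right, y up, looking along -z (the intrinsics and any distortion apply to the point x, -y, -z); pixel columns grow to the right and rows downward; lengths in m; the calibration is good to about 2 mm. A picture is of the moment at which its call begins. There is no depth.
- env.close_job(): hands the job in; it is judged then, once.
Trained networks look in a picture, given as the dict that the camera call returned (one of the last four; its "shot" number tells which), for a name from the list of things; names that differ only in an ending like _2 or _b are one class to them, and where a whole thing is asked for, a point or a joint stands for the part that bears it (a point fixed in the world has none). Each returns a list of dicts, best first, with "p" (0 to 1); they miss things now and then, are a little off and sometimes report something else, mostly with a low value. They report only what shows in the picture. A call takes as long as a camera call.
- env.look_for(query, picture): "box" ([left, top, right, bottom] in pixels, round what is visible of it).
- env.tip_of(query, picture): "location" ([column, row] in pixels: a listed point, or the origin of a listed thing).
The state is a dict: "time_s": time; "q": joint angles; "qvel": joint speeds; "joint_efforts": joint torques, N m; "position": TCP position; "tool_rot": TCP orientation; "ft_force": force on the tool from outside, world axes, zero at the start; "wrist_torque": the same for the moment, N m; "grip_width": finger opening in m; "gripper_force": force on a finger pad.
Only numpy, scipy, OpenCV 4.12 (cv2) and the standard library are available. Lean on these libraries where they do the work, as an engineer would, in place of code of your own. Each camera call takes 0.05 s, during which the arm holds its last target. There are 200 camera calls.

## Working session

There is one attempt and no reset: what is moved stays moved. The work goes in short steps, Python scripts to look and compute and a tool call to move; the robot and the scene stay as the last step left them, time stands still between calls to the robot, and variables do not carry over. Pictures are saved under pics/ and viewed, at most 10 in all, crops included, and the job is handed in when it is done.

Besides the shell and the picture viewer there is one more tool, called after ">>>" as name(argument=value, ...) on one line, values as JSON. arm_command: Moves the arm, as the interface text tells. Its arguments: {"type":"object","properties":{"deltas":{"type":"array"},"squeeze":{"type":"number"}},"required":["deltas"]}

```bash
ls; mkdir -p pics
cat > h.py <<'E'
import numpy as np, cv2
from rig import env
def px2ray(im,p):
    K=np.array(im["camera_matrix"]);R=np.array(im["orientation"]);
    d=np.linalg.inv(K)@np.array([p[0],p[1],1.]); d=R@np.array([d[0],-d[1],-d[2]])
    return np.array(im["eye"]),d/np.linalg.norm(d)
def at_z(im,p,z):
    e,d=px2ray(im,p); return e+d*(z-e[2])/d[2]
def tri(obs):
    A=np.zeros((3,3));b=np.zeros(3)
    for im,p in obs:
        e,d=px2ray(im,p);P=np.eye(3)-np.outer(d,d);A+=P;b+=P@e
    x=np.linalg.solve(A,b)
    return x,[float(np.linalg.norm((np.eye(3)-np.outer(d,d))@(x-e))) for e,d in [px2ray(i,p) for i,p in obs]]
def proj(im,X):
    K=np.array(im["camera_matrix"]);R=np.array(im["orientation"]);
    c=R.T@(np.array(X)-im["eye"]);c=np.array([c[0],-c[1],-c[2]]);u=K@c;return u[:2]/u[2]
E
python3 - <<'E'
from h import *
np.set_printoptions(precision=4,suppress=True)
ims={n:env.get_image(n) for n in("scene","top","wrist")}
print(env.pinch_z,[k for k in ims["top"]])
for n,i in ims.items():
    cv2.imwrite(f"pics/{n}0.png",i["color"]);print(n,i["eye"],np.array(i["camera_matrix"])[0])
names="tray tray_seat tray_mouth clip_left_tip clip_right_tip cover cover_grip brush brush_grip bolt_0 bolt_1 bolt_2 gauge nozzle fitting".split()
for q in names:
    T={}
    for n in("scene","top"):
        r=env.tip_of(q,ims[n]); T[n]=r
        print(q,n,[(np.round(x["location"],1).tolist(),round(x["p"],2)) for x in r[:4]], [at_z(ims[n],x["location"],0)[:2].round(3).tolist() for x in r[:4]])
    if T["scene"] and T["top"]: print("   tri",*tri([(ims[n],T[n][0]["location"]) for n in T]))
E
```

```text
pics
-0.0187 ['color', 'camera_matrix', 'eye', 'orientation', 'shot']
scene [ 0.8149 -1.0208  0.8595] [428.5234   0.     319.4001]
top [ 0.4257 -0.1038  1.6884] [466.1894   0.     315.4836]
wrist [ 0.2988 -0.4669  0.3736] [286.991    0.     317.8811]
tray scene [([313.6, 148.9], 0.76)] [[0.455, 0.259]]
tray top [([214.9, 217.5], 0.97)] [[0.462, 0.253]]
   tri [0.46   0.2504 0.0063] [0.0023008090169600896, 0.002300809016960115]
tray_seat scene [([313.7, 152.1], 0.82)] [[0.461, 0.238]]
tray_seat top [([216.9, 215.6], 0.72), ([248.6, 221.0], 0.58)] [[0.469, 0.245], [0.45, 0.131]]
   tri [ 0.4646  0.2443 -0.0025] [0.004987808248838999, 0.004987808248839104]
tray_mouth scene [([306.2, 163.2], 0.67), ([299.0, 145.5], 0.25)] [[0.453, 0.164], [0.397, 0.269]]
tray_mouth top [([233.4, 220.0], 0.72)] [[0.453, 0.186]]
   tri [ 0.4503  0.187  -0.0151] [0.003633889139223947, 0.0036338891392238633]
clip_left_tip scene [([298.5, 143.5], 0.5)] [[0.391, 0.282]]
clip_left_tip top [([214.1, 238.7], 0.37)] [[0.386, 0.254]]
   tri [0.3932 0.2525 0.0175] [0.00691374756568915, 0.0069137475656892555]
clip_ri
[... 1791 characters left out ...]
0.008401739966781868]
bolt_2 scene [([303.0, 170.5], 0.62), ([303.1, 175.3], 0.59), ([311.6, 166.9], 0.41)] [[0.454, 0.12], [0.462, 0.093], [0.478, 0.147]]
bolt_2 top [([248.0, 226.0], 0.61), ([265.4, 215.8], 0.57), ([243.9, 210.2], 0.5)] [[0.432, 0.133], [0.469, 0.07], [0.489, 0.148]]
   tri [ 0.44    0.1377 -0.016 ] [0.008401739966781759, 0.008401739966781868]
gauge scene [] []
gauge top [([280.3, 162.7], 0.5)] [[0.663, 0.018]]
nozzle scene [] []
nozzle top [] []
fitting scene [([280.6, 320.8], 0.58)] [[0.568, -0.472]]
fitting top [([416.9, 190.1], 0.61), ([214.6, 217.8], 0.35)] [[0.563, -0.479], [0.461, 0.254]]
   tri [ 0.5662 -0.4767  0.0053] [0.0036231460352175566, 0.003623146035217567]
```

Run:
```python
import cv2
t=cv2.imread("pics/top0.png")[130:290,180:440]
s=cv2.imread("pics/scene0.png")[110:350,200:400]
cv2.imwrite("pics/t1.png",cv2.resize(t,None,fx=3.07,fy=3.07,interpolation=3)[:, :800])
cv2.imwrite("pics/s1.png",cv2.resize(s,None,fx=2.5,fy=2.5,interpolation=3))
```

```text
(no output)
```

View pics/t1.png

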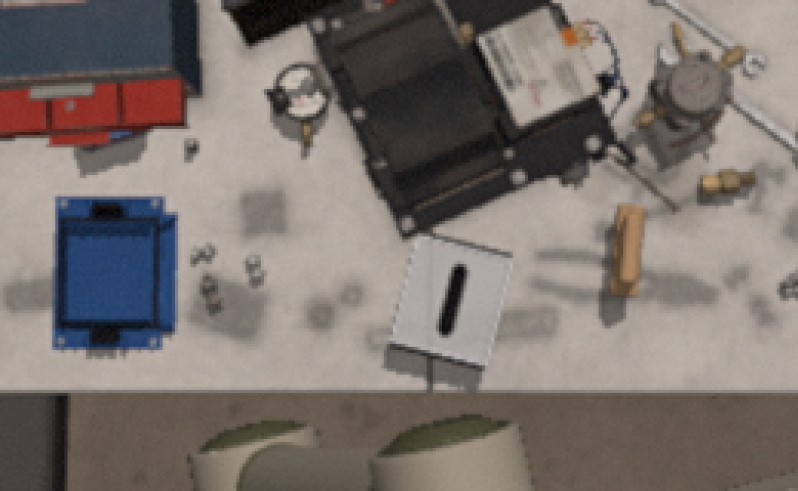

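View pics/s1.png

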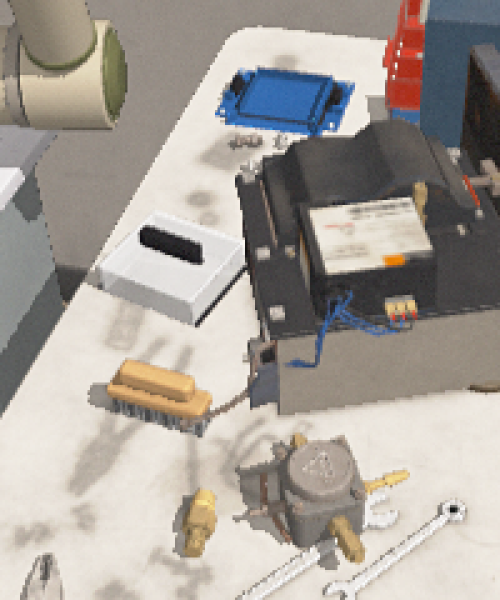

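The top view shows the tray at crop (108,275), open to the right (world −y), with three bolts near (203,255), (255,268) and (211,295). The nozzle is at (190,148), the cover at (450,300) and the brush at (627,250). The scene view agrees with this.

Run:
```python
from h import *
np.set_printoptions(precision=4,suppress=True)
s=env.observe();print(s["tool_rot"],s["position"],s["ft_force"],s["grip_width"])
w=env.get_image("wrist");print(w["eye"],np.array(w["orientation"]))
for q in("brush","brush_grip","fitting","cover"):
    print(q,env.tip_of(q,w)[:2],env.look_for(q,w)[:1])
t=env.get_image("top")
print([env.look_for(q,t)[:1] for q in("tray","brush","cover","nozzle","gauge")])
hsv=cv2.cvtColor(t["color"],cv2.COLOR_BGR2HSV)
def rect(m,name,z):
    n,l,st,c=cv2.connectedComponentsWithStats(m.astype(np.uint8))
    k=1+np.argmax(st[1:,4]); ys,xs=np.where(l==k)
    b=cv2.boxPoints(cv2.minAreaRect(np.c_[xs,ys].astype(np.float32)))
    P=np.array([at_z(t,p,z)[:2] for p in b]); print(name,st[k,4],b.round(1).tolist(),P.mean(0))
    for i in range(2):
        d=P[i+1]-P[i];print("  edge",np.linalg.norm(d),np.degrees(np.arctan2(d[1],d[0])))
roi=np.zeros(hsv.shape[:2],bool);roi[180:240,360:400]=1
rect(roi&(hsv[...,0]>5)&(hsv[...,0]<25)&(hsv[...,1]>80),"brush",.05)
roi[:]=0;roi[200:255,300:350]=1
rect(roi&(hsv[...,2]<80),"rail",.066)
roi[:]=0;roi[185:255,190:245]=1
rect(roi&(hsv[...,0]>95)&(hsv[...,0]<125)&(hsv[...,1]>120),"tray",.003)
```

```text
[[ 0.9014  0.433  -0.    ]
 [ 0.433  -0.9014  0.    ]
 [-0.     -0.     -1.    ]] [ 0.2381 -0.4958  0.2313] [ 0.947  -0.1891 -0.0959] 0.0854914818903997
[ 0.2988 -0.467   0.3741] [[ 0.4326  0.8691  0.24  ]
 [-0.9016  0.4168  0.116 ]
 [ 0.0008 -0.2665  0.9638]]
brush [] []
brush_grip [] []
fitting [] []
cover [] []
[[{'box': [199.6, 195.8, 239.3, 244.5], 'p': 0.81}], [{'box': [376.1, 195.7, 391.4, 228.9], 'p': 0.74}], [{'box': [306.5, 201.7, 348.6, 251.3], 'p': 0.78}], [], [{'box': [270.8, 152.2, 285.4, 176.1], 'p': 0.51}]]
brush 253 [[378.1000061035156, 224.89999389648438], [380.70001220703125, 196.3000030517578], [389.3999938964844, 197.10000610351562], [386.79998779296875, 225.6999969482422]] [ 0.4854 -0.3504]
  edge 0.10089161416461284 -5.792312503651057
  edge 0.03092414243537286 -95.07716121933063
rail 99 [[322.1000061035156, 237.5], [327.6000061035156, 215.60000610351562], [331.79998779296875, 216.6999969482422], [326.3999938964844, 238.60000610351562]] [ 0.4285 -0.1503]
  edge 0.07795287358191003 -14.072988364741237
  edge 0.015157271488794404 -103.89857956353414
tray 1583 [[198.0, 195.0], [236.0, 195.0], [236.0, 242.0], [198.0, 242.0]] [0.4591 0.2443]
  edge 0.13745968860438001 -89.8686383129329
  edge 0.1690477274484553 -179.00015510240797
```

>>> arm_command(deltas=[{"dx": 0.02, "dy": -0.002, "dz": 0.002}, {"dx": 0.045, "dy": -0.004, "dz": 0.005}, {"dx": 0.045, "dy": -0.004, "dz": 0.005}, {"dx": 0.045, "dy": -0.004, "dz": 0.005}, {"dx": 0.045, "dy": -0.004, "dz": 0.005}, {"dx": 0.045, "dy": -0.004, "dz": 0.004}, {"dx": 0.035, "dy": -0.003, "dz": 0.004}, {"rz": 0.137}, {"rz": 0.137}, {"rz": 0.137}, {"rz": 0.137}, {"dz": 0}])

```text
invalid input
```

```bash
cat > look.py <<'E'
from h import *
import sys
np.set_printoptions(precision=4,suppress=True)
s=env.observe();R=np.array(s["tool_rot"]);print(s["time_s"],s["position"],"yaw",np.degrees(np.arctan2(R[1,0],R[0,0])),R[:,2],s["ft_force"],s["grip_width"],s["gripper_force"])
w=env.get_image("wrist");cv2.imwrite(f"pics/{sys.argv[1]}.png",w["color"])
for a in sys.argv[2:]:
    q,z=a.split(":")
    for r in env.tip_of(q,w)[:3]: print(q,np.round(r["location"],1),round(r["p"],2),at_z(w,r["location"],float(z)))
E
python3 look.py w1 brush:0 brush_grip:.055 bolt_0:0 cover_grip:.054
python3 - <<'E'
import cv2
E
```

```text
2.4 [ 0.2382 -0.4957  0.2313] yaw 25.660616033506315 [ 0.      0.0001 -1.    ] [ 0.6544 -0.4549 -0.4784] 0.08556448199891807 0.0
```

View pics/w1.png

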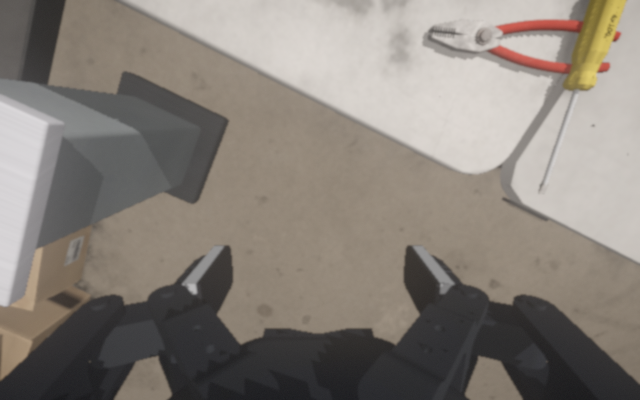

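The move was refused, so the wrist view still shows the floor and the table edge from the start pose. I'll send complete rows.

>>> arm_command(deltas=[{"rx": 0, "ry": 0, "rz": 0, "dx": 0.02, "dy": -0.002, "dz": 0.002, "fingers": 0.085}, {"rx": 0, "ry": 0, "rz": 0, "dx": 0.045, "dy": -0.004, "dz": 0.005, "fingers": 0.085}, {"rx": 0, "ry": 0, "rz": 0, "dx": 0.045, "dy": -0.004, "dz": 0.005, "fingers": 0.085}, {"rx": 0, "ry": 0, "rz": 0, "dx": 0.045, "dy": -0.004, "dz": 0.005, "fingers": 0.085}, {"rx": 0, "ry": 0, "rz": 0, "dx": 0.045, "dy": -0.004, "dz": 0.005, "fingers": 0.085}, {"rx": 0, "ry": 0, "rz": 0, "dx": 0.045, "dy": -0.004, "dz": 0.004, "fingers": 0.085}, {"rx": 0, "ry": 0, "rz": 0, "dx": 0.035, "dy": -0.003, "dz": 0.004, "fingers": 0.085}, {"rx": 0, "ry": 0, "rz": 0.137, "dx": 0, "dy": 0, "dz": 0, "fingers": 0.085}, {"rx": 0, "ry": 0, "rz": 0.137, "dx": 0, "dy": 0, "dz": 0, "fingers": 0.085}, {"rx": 0, "ry": 0, "rz": 0.137, "dx": 0, "dy": 0, "dz": 0, "fingers": 0.085}, {"rx": 0, "ry": 0, "rz": 0.137, "dx": 0, "dy": 0, "dz": 0, "fingers": 0.085}, {"rx": 0, "ry": 0, "rz": 0, "dx": 0, "dy": 0, "dz": 0, "fingers": 0.085}])

```text
time_s: 3.85
position: [0.4797, -0.352, 0.2013]
tool_rot: [[0.995, -0.101, -0.0], [-0.101, -0.995, 0.0], [-0.0, -0.0, -1.0]]
ft_force: [-1.1, -0.1, 0.4]
grip_width: 0.0853
gripper_force: 0.0
```

```bash
python3 look.py w2 brush:0 brush_grip:.055
python3 - <<'E'
import cv2
E
```

```text
3.85 [ 0.4797 -0.352   0.2013] yaw -5.804033580362085 [-0.0001  0.     -1.    ] [-1.067  -0.1187  0.3648] 0.08532422058637251 0.0
brush [320.4 174.1] 0.79 [ 0.4851 -0.3562  0.    ]
brush [165.2 234.5] 0.64 [ 0.4273 -0.15    0.    ]
brush_grip [317.9 183. ] 0.55 [ 0.486  -0.3532  0.055 ]
```

View pics/w2.png

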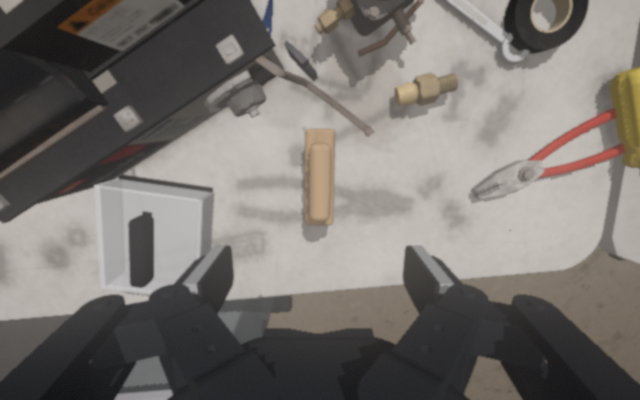

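The brush's rib is at (319,184) and upright in the image, centred between the open fingers. The cover's rail is at (141,250) and the fitting at (426,90). I'll go down and grasp the brush.

>>> arm_command(deltas=[{"rx": 0, "ry": 0, "rz": 0, "dx": 0.004, "dy": 0.001, "dz": 0.03, "fingers": 0.085}, {"rx": 0, "ry": 0, "rz": 0, "dx": 0, "dy": 0, "dz": 0.04, "fingers": 0.085}, {"rx": 0, "ry": 0, "rz": 0, "dx": 0, "dy": 0, "dz": 0.04, "fingers": 0.085}, {"rx": 0, "ry": 0, "rz": 0, "dx": 0, "dy": 0, "dz": 0.03, "fingers": 0.085}, {"rx": 0, "ry": 0, "rz": 0, "dx": 0, "dy": 0, "dz": 0.013, "fingers": 0.06}, {"rx": 0, "ry": 0, "rz": 0, "dx": 0, "dy": 0, "dz": 0, "fingers": 0}, {"rx": 0, "ry": 0, "rz": 0, "dx": 0, "dy": 0, "dz": 0, "fingers": 0}, {"rx": 0, "ry": 0, "rz": 0, "dx": 0, "dy": 0, "dz": 0, "fingers": 0}, {"rx": 0, "ry": 0, "rz": 0, "dx": 0, "dy": 0, "dz": 0, "fingers": 0}, {"rx": 0, "ry": 0, "rz": 0, "dx": 0, "dy": 0, "dz": 0, "fingers": 0}, {"rx": 0, "ry": 0, "rz": 0, "dx": 0, "dy": 0, "dz": 0, "fingers": 0}], squeeze=100)

```text
time_s: 5.1
position: [0.4843, -0.3541, 0.0504]
tool_rot: [[0.995, -0.1, 0.003], [-0.1, -0.995, -0.003], [0.003, 0.003, -1.0]]
ft_force: [0.1, 1.6, 5.8]
grip_width: 0.0198
gripper_force: 99.4
```

>>> arm_command(deltas=[{"rx": 0, "ry": 0, "rz": 0, "dx": 0, "dy": 0, "dz": -0.02, "fingers": 0}, {"rx": 0, "ry": 0, "rz": 0, "dx": 0, "dy": 0, "dz": -0.05, "fingers": 0}, {"rx": 0, "ry": 0, "rz": 0, "dx": 0, "dy": 0, "dz": -0.05, "fingers": 0}, {"rx": 0, "ry": 0, "rz": 0, "dx": -0.02, "dy": -0.03, "dz": -0.03, "fingers": 0}, {"rx": 0, "ry": 0, "rz": 0, "dx": -0.025, "dy": -0.04, "dz": 0, "fingers": 0}, {"rx": 0, "ry": 0, "rz": 0, "dx": -0.025, "dy": -0.04, "dz": 0, "fingers": 0}, {"rx": 0, "ry": 0, "rz": 0, "dx": -0.013, "dy": -0.042, "dz": 0, "fingers": 0}, {"rx": 0, "ry": 0, "rz": 0, "dx": -0.004, "dy": -0.045, "dz": 0, "fingers": 0}, {"rx": 0, "ry": 0, "rz": 0, "dx": -0.004, "dy": -0.045, "dz": 0, "fingers": 0}, {"rx": 0, "ry": 0, "rz": 0, "dx": -0.004, "dy": -0.045, "dz": 0, "fingers": 0}, {"rx": 0, "ry": 0, "rz": 0, "dx": -0.003, "dy": -0.04, "dz": 0, "fingers": 0}, {"rx": 0, "ry": 0, "rz": 0, "dx": 0, "dy": 0, "dz": 0, "fingers": 0}])

```text
time_s: 6.3
position: [0.4181, -0.0145, 0.1992]
tool_rot: [[0.996, -0.095, 0.001], [-0.095, -0.996, 0.0], [0.001, -0.001, -1.0]]
ft_force: [0.3, -0.2, -0.2]
grip_width: 0.0196
gripper_force: 98.5
```

```bash
python3 look.py w3 tray:0 tray_seat:.003 tray_mouth:0 clip_left_tip:.01 clip_right_tip:.01 bolt_0:0.007
```

```text
6.3 [ 0.4181 -0.0145  0.1992] yaw -5.435362059434597 [ 0.0014  0.0005 -1.    ] [ 0.2534 -0.2219 -0.2343] 0.019642280635983445 98.51682186126709
tray [ 91.1 167.8] 0.63 [0.4579 0.2543 0.    ]
tray_seat [ 89.1 166.7] 0.59 [0.4597 0.2538 0.003 ]
tray_mouth [159.  160.7] 0.84 [0.4585 0.1712 0.    ]
clip_left_tip [104.9 219.2] 0.84 [0.3955 0.2486 0.01  ]
clip_right_tip [ 69.9 108.5] 0.61 [0.5251 0.2495 0.01  ]
bolt_0 [197.5 174.9] 0.71 [0.4383 0.126  0.007 ]
bolt_0 [180.7 132.9] 0.55 [0.4877 0.1351 0.007 ]
```

View pics/w3.png

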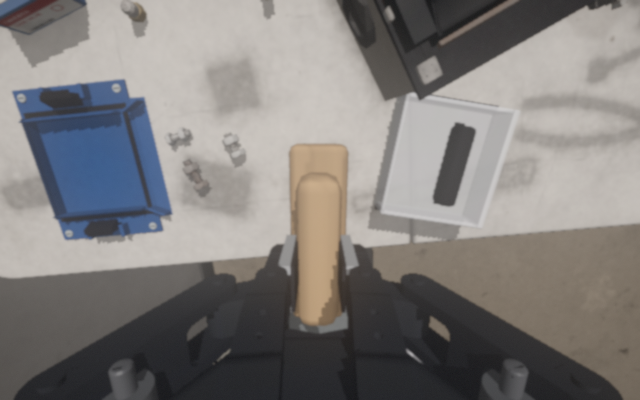

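The wrist view shows the tray's plate corners at about (15,93), (126,80), (162,231) and (63,240). The bolts are at (180,137), (234,147) and (196,177). The brush is firmly held and upright, and the nozzle is at (133,10).

Run:
```python
from h import *
np.set_printoptions(precision=4,suppress=True)
w=env.get_image("wrist")
c=w["color"];hsv=cv2.cvtColor(c,cv2.COLOR_BGR2HSV)
roi=np.zeros(c.shape[:2],bool);roi[60:250,0:200]=1
m=roi&(hsv[...,0]>95)&(hsv[...,0]<128)&(hsv[...,1]>110)
for n,p in dict(BR=(15,93),FR=(126,80),FL=(162,231),BL=(63,240)).items(): print(n,at_z(w,p,.003))
for z,sc in((.003,[(21,98),(116,88),(155,226),(70,234)]),):
    for p in sc: print("screw",at_z(w,p,z))
for p in((180,137),(234,147),(196,177)): print("bolt",at_z(w,p,.008))
print("nozzle",at_z(w,(133,15),0))
cv2.imwrite("pics/c4.png",cv2.resize(c[60:250,0:260],None,fx=3,fy=3,interpolation=3))
```

```text
BR [0.5503 0.3037 0.003 ]
FR [0.5508 0.1777 0.003 ]
FL [0.3737 0.182  0.003 ]
BL [0.3746 0.31   0.003 ]
screw [0.5446 0.299  0.003 ]
screw [0.544 0.191 0.003]
screw [0.3811 0.1891 0.003 ]
screw [0.3816 0.2985 0.003 ]
bolt [0.4849 0.1306 0.008 ]
bolt [0.4676 0.0717 0.008 ]
bolt [0.4378 0.1224 0.008 ]
nozzle [0.6124 0.1546 0.    ]
```

View pics/c4.png

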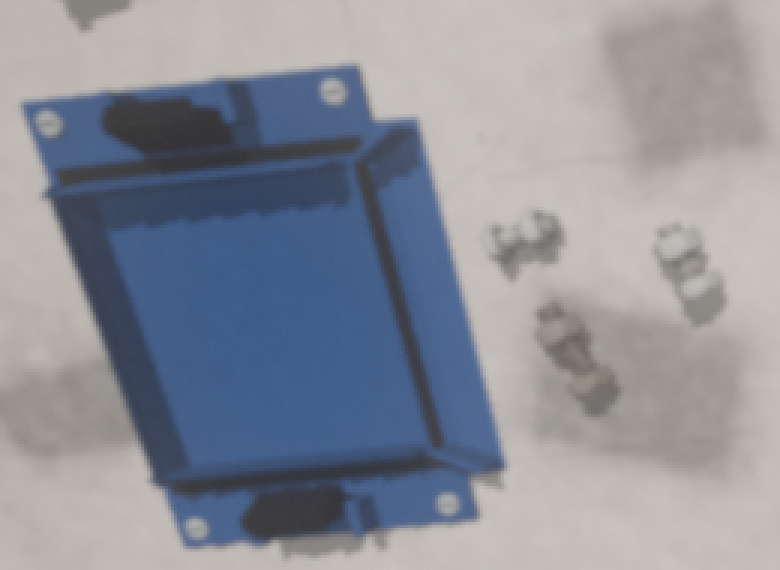

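The close-up agrees: the tray is nearly square to the world axes, with its centre at about (0.4625, 0.244). All three bolts lie within x 0.42–0.50, so one straight sweep along +y can take them. Next I'll check how the brush sits in the hand.

Run:
```python
from h import *
np.set_printoptions(precision=4,suppress=True)
s=env.observe();R=np.array(s["tool_rot"]);T=np.array(s["position"])
w=env.get_image("wrist");c=w["color"];w0=w
hsv=cv2.cvtColor(c,cv2.COLOR_BGR2HSV)
m=(hsv[...,0]>5)&(hsv[...,0]<25)&(hsv[...,1]>80);m[:,:270]=0;m[:,370:]=0
for y in list(range(140,151))+[155,165,170,180,200,220]:
    x=np.where(m[y])[0]; print(y,(x.min(),x.max(),len(x)) if len(x) else None,end="; ")
print()
zb=T[2]-.0504
for p,h in(((319,145),.042),((319,144),.042),((290.5,160),.042),((347.5,160),.042),((290.5,180),.042),((347.5,180),.042),((319,175),.068)):
    e,d=px2ray(w,p);X=at_z(w,p,zb+h);print(p,h,R.T@(X-T))
```

```text
140 None; 141 None; 142 None; 143 None; 144 None; 145 None; 146 None; 147 None; 148 None; 149 None; 150 None; 155 None; 165 None; 170 None; 180 None; 200 None; 220 (np.int64(336), np.int64(339), 2); 
(319, 145) 0.042 [0.0556 0.0012 0.0084]
(319, 144) 0.042 [0.0561 0.0012 0.0084]
(290.5, 160) 0.042 [ 0.0478 -0.0138  0.0084]
(347.5, 160) 0.042 [0.0478 0.0162 0.0084]
(290.5, 180) 0.042 [ 0.0371 -0.0141  0.0084]
(347.5, 180) 0.042 [0.0371 0.0164 0.0084]
(319, 175) 0.068 [ 0.0446  0.0011 -0.0176]
```

>>> arm_command(deltas=[{"rx": 0, "ry": 0, "rz": -0.091, "dx": 0, "dy": 0, "dz": 0, "fingers": 0}, {"rx": 0, "ry": 0, "rz": 0, "dx": 0.021, "dy": -0.01, "dz": 0.03, "fingers": 0}, {"rx": 0, "ry": 0, "rz": 0, "dx": 0.021, "dy": -0.01, "dz": 0.04, "fingers": 0}, {"rx": 0, "ry": 0, "rz": 0, "dx": 0, "dy": -0.005, "dz": 0.04, "fingers": 0}, {"rx": 0, "ry": 0, "rz": 0, "dx": 0, "dy": 0, "dz": 0.02, "fingers": 0}, {"rx": 0, "ry": 0, "rz": 0, "dx": 0, "dy": 0, "dz": 0.012, "fingers": 0}, {"rx": 0, "ry": 0, "rz": 0, "dx": 0, "dy": 0, "dz": 0, "fingers": 0}, {"rx": 0, "ry": 0, "rz": 0, "dx": 0, "dy": 0, "dz": 0, "fingers": 0}])

```text
time_s: 7.55
position: [0.4613, 0.006, 0.0566]
tool_rot: [[1.0, -0.01, 0.0], [-0.01, -1.0, -0.0], [0.0, 0.0, -1.0]]
ft_force: [-0.4, -0.1, -0.8]
grip_width: 0.0197
gripper_force: 98.6
```

>>> arm_command(deltas=[{"rx": 0, "ry": 0, "rz": -0.006, "dx": -0.001, "dy": -0.008, "dz": 0.002, "fingers": 0}, {"rx": 0, "ry": 0, "rz": 0, "dx": 0, "dy": -0.012, "dz": 0, "fingers": 0}, {"rx": 0, "ry": 0, "rz": 0, "dx": 0, "dy": -0.012, "dz": 0, "fingers": 0}, {"rx": 0, "ry": 0, "rz": 0, "dx": 0, "dy": -0.012, "dz": 0, "fingers": 0}, {"rx": 0, "ry": 0, "rz": 0, "dx": 0, "dy": -0.012, "dz": 0, "fingers": 0}, {"rx": 0, "ry": 0, "rz": 0, "dx": 0, "dy": -0.012, "dz": 0, "fingers": 0}, {"rx": 0, "ry": 0, "rz": 0, "dx": 0, "dy": -0.012, "dz": 0, "fingers": 0}, {"rx": 0, "ry": 0, "rz": 0, "dx": 0, "dy": -0.012, "dz": 0, "fingers": 0}, {"rx": 0, "ry": 0, "rz": 0, "dx": 0, "dy": -0.012, "dz": 0, "fingers": 0}, {"rx": 0, "ry": 0, "rz": 0, "dx": 0, "dy": -0.01, "dz": 0, "fingers": 0}, {"rx": 0, "ry": 0, "rz": 0, "dx": 0, "dy": 0, "dz": 0, "fingers": 0}])

```text
time_s: 8.65
position: [0.4603, 0.1216, 0.0543]
tool_rot: [[1.0, -0.002, -0.0], [-0.002, -1.0, 0.0], [-0.0, -0.0, -1.0]]
ft_force: [-0.0, 0.0, -1.4]
grip_width: 0.0197
gripper_force: 98.5
```

```bash
python3 look.py w5 tray_mouth:0 clip_left_tip:.01 clip_right_tip:.01 bolt_0:0.007
```

```text
8.65 [0.4603 0.1216 0.0543] yaw -0.10371900807485099 [-0.      0.0002 -1.    ] [-0.0227  0.027  -1.398 ] 0.019727149713322397 98.50473046302795
tray_mouth [247.9 218.2] 0.76 [0.4602 0.1717 0.    ]
clip_left_tip [146.6 303.9] 0.81 [0.3959 0.2497 0.01  ]
clip_right_tip [111.9 123.7] 0.91 [0.5265 0.2505 0.01  ]
clip_right_tip [315.8 214.3] 0.33 [0.4663 0.1224 0.01  ]
bolt_0 [286.3 202.3] 0.91 [0.474  0.1427 0.007 ]
bolt_0 [256.  172.9] 0.74 [0.4945 0.1623 0.007 ]
bolt_0 [278.8 248. ] 0.64 [0.4399 0.1492 0.007 ]
```

View pics/w5.png

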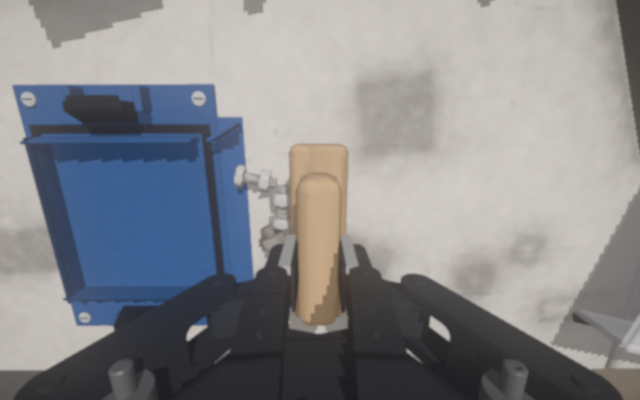

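The three bolts are gathered against the flank at (255,180), (280,205) and (272,240), and all are in front of the brush and inside the mouth's width. The tray screws are visible at (28,98), (198,98) and (84,318), so I'll refine the tray pose from those.

Run:
```python
from h import *
np.set_printoptions(precision=4,suppress=True)
w=env.get_image("wrist");c=w["color"]
P={}
for n,p in dict(BR=(28,98),FR=(198,98),BL=(84,318)).items():
    g=cv2.cvtColor(c,cv2.COLOR_BGR2HSV)[...,1].astype(float)
    x0,y0=p;sub=(g[y0-9:y0+10,x0-9:x0+10]<110);ys,xs=np.where(sub)
    q=(xs.mean()+x0-9,ys.mean()+y0-9);P[n]=at_z(w,q,.004);print(n,sub.sum(),np.round(q,1),P[n])
print("ctr",(P["FR"]+P["BL"])/2,"xdir",np.degrees(np.arctan2(*(P["BR"]-P["FR"])[1::-1])),"ydir",np.degrees(np.arctan2(*(P["BL"]-P["BR"])[1::-1])))
for n,p in dict(BRc=(13,86),FRc=(215,85),rampR=(242,119),rampL=(253,280)).items(): print(n,at_z(w,p,.003 if 'c' in n else 0))
```

```text
BR 309 [26.9 98. ] [0.5429 0.3039 0.004 ]
FR 355 [198.1  97.9] [0.5425 0.1952 0.004 ]
BL 231 [ 82.6 320. ] [0.3777 0.3052 0.004 ]
ctr [0.4601 0.2502 0.004 ] xdir 89.8092574544505 ydir 179.53453596306218
BRc [0.5502 0.3116 0.003 ]
FRc [0.5502 0.184  0.003 ]
rampR [0.5295 0.1693 0.    ]
rampL [0.4101 0.1697 0.    ]
```

>>> arm_command(deltas=[{"rx": 0, "ry": 0, "rz": 0, "dx": -0.0015, "dy": -0.008, "dz": -0.001, "fingers": 0}, {"rx": 0, "ry": 0, "rz": 0, "dx": 0, "dy": -0.01, "dz": -0.001, "fingers": 0}, {"rx": 0, "ry": 0, "rz": 0, "dx": 0, "dy": -0.01, "dz": 0, "fingers": 0}, {"rx": 0, "ry": 0, "rz": 0, "dx": 0, "dy": -0.01, "dz": 0, "fingers": 0}, {"rx": 0, "ry": 0, "rz": 0, "dx": 0, "dy": -0.01, "dz": 0, "fingers": 0}, {"rx": 0, "ry": 0, "rz": 0, "dx": 0, "dy": -0.01, "dz": 0, "fingers": 0}, {"rx": 0, "ry": 0, "rz": 0, "dx": 0, "dy": -0.01, "dz": 0, "fingers": 0}, {"rx": 0, "ry": 0, "rz": 0, "dx": 0, "dy": 0, "dz": 0, "fingers": 0}])

```text
time_s: 9.75
position: [0.459, 0.1896, 0.0563]
tool_rot: [[1.0, -0.002, 0.0], [-0.002, -1.0, 0.0], [0.0, -0.0, -1.0]]
ft_force: [0.5, 0.1, -1.3]
grip_width: 0.0198
gripper_force: 98.5
```

>>> arm_command(deltas=[{"rx": 0, "ry": 0, "rz": 0, "dx": 0, "dy": -0.01, "dz": 0, "fingers": 0}, {"rx": 0, "ry": 0, "rz": 0, "dx": 0, "dy": -0.01, "dz": 0, "fingers": 0}, {"rx": 0, "ry": 0, "rz": 0, "dx": 0, "dy": -0.006, "dz": 0, "fingers": 0}, {"rx": 0, "ry": 0, "rz": 0, "dx": 0, "dy": 0, "dz": 0, "fingers": 0}, {"rx": 0, "ry": 0, "rz": 0, "dx": 0, "dy": 0.01, "dz": 0, "fingers": 0}, {"rx": 0, "ry": 0, "rz": 0, "dx": 0, "dy": 0.02, "dz": -0.02, "fingers": 0}, {"rx": 0, "ry": 0, "rz": 0, "dx": 0, "dy": 0.04, "dz": -0.04, "fingers": 0}, {"rx": 0, "ry": 0, "rz": 0, "dx": 0, "dy": 0.045, "dz": -0.04, "fingers": 0}, {"rx": 0, "ry": 0, "rz": 0, "dx": 0, "dy": 0.045, "dz": -0.03, "fingers": 0}, {"rx": 0, "ry": 0, "rz": 0, "dx": 0, "dy": 0.03, "dz": 0, "fingers": 0}, {"rx": 0, "ry": 0, "rz": 0, "dx": 0, "dy": 0, "dz": 0, "fingers": 0}])

```text
time_s: 10.85
position: [0.4588, 0.0364, 0.1734]
tool_rot: [[1.0, -0.008, 0.002], [-0.008, -1.0, -0.001], [0.002, 0.001, -1.0]]
ft_force: [0.1, 0.1, -1.1]
grip_width: 0.0193
gripper_force: 98.6
```

```bash
python3 look.py w6 clip_left_tip:.01 clip_right_tip:.01 bolt_0:0.01 cover_grip:.054
python3 - <<'E'
import cv2
c=cv2.imread("pics/w6.png");cv2.imwrite("pics/c6.png",c)
E
```

```text
10.85 [0.4588 0.0364 0.1734] yaw -0.45156867389373084 [ 0.0018 -0.0012 -1.    ] [ 0.1122  0.0862 -1.0829] 0.019339184030838775 98.6194396018982
clip_left_tip [130.7 243.8] 0.97 [0.3922 0.252  0.01  ]
clip_right_tip [104.7 123.6] 0.88 [0.526  0.2545 0.01  ]
bolt_0 [145.1 207.6] 0.8 [0.4355 0.2281 0.01  ]
bolt_0 [130.7 146.1] 0.76 [0.503  0.2319 0.01  ]
bolt_0 [139.3 173.9] 0.58 [0.4734 0.228  0.01  ]
cover_grip [513.3 223.8] 0.76 [ 0.429  -0.1537  0.054 ]
```

View pics/w6.png

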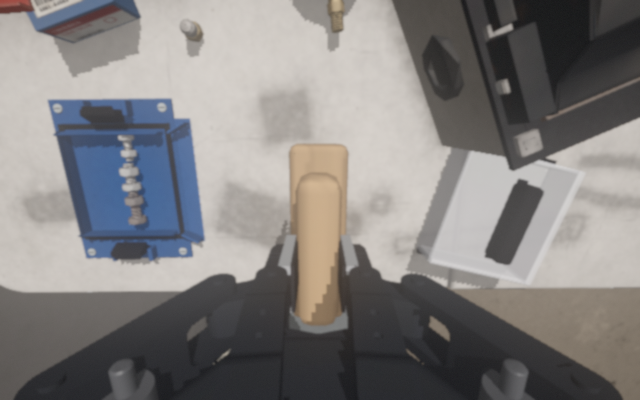

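All three bolts lie in a row inside the tray at about (130,180), tray x ≈ −20 mm. The cover is at (510,220) with the rail tilted. I'll stand the brush here, 130 mm from the tray's ramp.

>>> arm_command(deltas=[{"rx": 0, "ry": 0, "rz": 0, "dx": 0, "dy": 0.01, "dz": 0.04, "fingers": 0}, {"rx": 0, "ry": 0, "rz": 0, "dx": 0, "dy": 0, "dz": 0.04, "fingers": 0}, {"rx": 0, "ry": 0, "rz": 0, "dx": 0, "dy": 0, "dz": 0.03, "fingers": 0}, {"rx": 0, "ry": 0, "rz": 0, "dx": 0, "dy": 0, "dz": 0.009, "fingers": 0}, {"rx": 0, "ry": 0, "rz": 0, "dx": 0, "dy": 0, "dz": 0.003, "fingers": 0}, {"rx": 0, "ry": 0, "rz": 0, "dx": 0, "dy": 0, "dz": 0, "fingers": 0}, {"rx": 0, "ry": 0, "rz": 0, "dx": 0, "dy": 0, "dz": 0, "fingers": 0}])

```text
time_s: 11.8
position: [0.4594, 0.0303, 0.0515]
tool_rot: [[1.0, -0.002, 0.002], [-0.002, -1.0, -0.0], [0.002, 0.0, -1.0]]
ft_force: [0.1, 0.6, -1.2]
grip_width: 0.0197
gripper_force: 98.7
```

>>> arm_command(deltas=[{"rx": 0, "ry": 0, "rz": 0, "dx": 0, "dy": 0, "dz": 0, "fingers": 0.085}, {"rx": 0, "ry": 0, "rz": 0, "dx": 0, "dy": 0, "dz": 0, "fingers": 0.085}, {"rx": 0, "ry": 0, "rz": 0, "dx": 0, "dy": 0, "dz": 0, "fingers": 0.085}, {"rx": 0, "ry": 0, "rz": 0, "dx": 0, "dy": 0, "dz": 0, "fingers": 0.085}, {"rx": 0, "ry": 0, "rz": 0, "dx": 0, "dy": 0, "dz": -0.03, "fingers": 0.085}, {"rx": 0, "ry": 0, "rz": 0, "dx": 0, "dy": 0, "dz": -0.045, "fingers": 0.085}, {"rx": 0, "ry": 0, "rz": 0, "dx": 0, "dy": 0, "dz": -0.045, "fingers": 0.085}, {"rx": 0, "ry": 0, "rz": 0, "dx": -0.006, "dy": 0.036, "dz": -0.03, "fingers": 0.085}, {"rx": 0, "ry": 0, "rz": 0, "dx": -0.008, "dy": 0.045, "dz": 0, "fingers": 0.085}, {"rx": 0, "ry": 0, "rz": 0, "dx": -0.008, "dy": 0.045, "dz": 0, "fingers": 0.085}, {"rx": 0, "ry": 0, "rz": 0, "dx": -0.008, "dy": 0.045, "dz": 0, "fingers": 0.085}, {"rx": 0, "ry": 0, "rz": 0, "dx": 0, "dy": 0.01, "dz": 0, "fingers": 0.085}])

```text
time_s: 13.0
position: [0.4273, -0.1544, 0.2007]
tool_rot: [[1.0, -0.007, 0.0], [-0.007, -1.0, -0.001], [0.0, 0.001, -1.0]]
ft_force: [-0.3, 1.1, 0.4]
grip_width: 0.085
gripper_force: 0.0
```

>>> arm_command(deltas=[{"rx": 0, "ry": 0, "rz": -0.145, "dx": 0, "dy": 0, "dz": 0, "fingers": 0.085}, {"rx": 0, "ry": 0, "rz": -0.145, "dx": 0, "dy": 0, "dz": 0, "fingers": 0.085}, {"rx": 0, "ry": 0, "rz": -0.145, "dx": 0, "dy": 0, "dz": 0, "fingers": 0.085}, {"rx": 0, "ry": 0, "rz": -0.145, "dx": 0, "dy": 0, "dz": 0, "fingers": 0.085}, {"rx": 0, "ry": 0, "rz": -0.145, "dx": 0, "dy": 0, "dz": 0, "fingers": 0.085}, {"rx": 0, "ry": 0, "rz": -0.145, "dx": 0, "dy": 0, "dz": 0, "fingers": 0.085}, {"rx": 0, "ry": 0, "rz": -0.145, "dx": 0, "dy": 0, "dz": 0, "fingers": 0.085}, {"rx": 0, "ry": 0, "rz": -0.145, "dx": 0, "dy": 0, "dz": 0, "fingers": 0.085}, {"rx": 0, "ry": 0, "rz": -0.145, "dx": 0, "dy": 0, "dz": 0, "fingers": 0.085}, {"rx": 0, "ry": 0, "rz": -0.145, "dx": 0, "dy": 0, "dz": 0, "fingers": 0.085}])

```text
time_s: 14.0
position: [0.4281, -0.1503, 0.2006]
tool_rot: [[0.117, 0.993, -0.0], [0.993, -0.117, 0.0], [0.0, -0.0, -1.0]]
ft_force: [0.7, -0.3, -0.1]
grip_width: 0.0849
gripper_force: 0.0
```

>>> arm_command(deltas=[{"rx": 0, "ry": 0, "rz": -0.145, "dx": 0, "dy": 0, "dz": 0, "fingers": 0.085}, {"rx": 0, "ry": 0, "rz": -0.145, "dx": 0, "dy": 0, "dz": 0, "fingers": 0.085}, {"rx": 0, "ry": 0, "rz": -0.145, "dx": 0, "dy": 0, "dz": 0, "fingers": 0.085}, {"rx": 0, "ry": 0, "rz": -0.145, "dx": 0, "dy": 0, "dz": 0, "fingers": 0.085}, {"rx": 0, "ry": 0, "rz": -0.145, "dx": 0, "dy": 0, "dz": 0, "fingers": 0.085}, {"rx": 0, "ry": 0, "rz": -0.145, "dx": 0, "dy": 0, "dz": 0, "fingers": 0.085}, {"rx": 0, "ry": 0, "rz": -0.145, "dx": 0, "dy": 0, "dz": 0, "fingers": 0.085}, {"rx": 0, "ry": 0, "rz": -0.145, "dx": 0, "dy": 0, "dz": 0, "fingers": 0.085}, {"rx": 0, "ry": 0, "rz": -0.145, "dx": 0, "dy": 0, "dz": 0, "fingers": 0.085}, {"rx": 0, "ry": 0, "rz": -0.145, "dx": 0, "dy": 0, "dz": 0, "fingers": 0.085}, {"rx": 0, "ry": 0, "rz": 0, "dx": 0, "dy": 0, "dz": 0, "fingers": 0.085}])

```text
time_s: 15.1
position: [0.4281, -0.1504, 0.2006]
tool_rot: [[-0.971, 0.241, -0.0], [0.241, 0.971, 0.0], [0.0, 0.0, -1.0]]
ft_force: [0.0, -0.2, -0.4]
grip_width: 0.0852
gripper_force: 0.0
```

```bash
python3 look.py w7 cover:0 cover_grip:.054
python3 - <<'E'
from h import *
np.set_printoptions(precision=4,suppress=True)
w=env.get_image("wrist");hsv=cv2.cvtColor(w["color"],cv2.COLOR_BGR2HSV)
r=env.tip_of("cover_grip",w)[0]["location"];x0,y0=map(int,r)
m=np.zeros(hsv.shape[:2],np.uint8);m[max(0,y0-75):y0+75,x0-60:x0+60]=1
m&=(hsv[...,2]<70).astype(np.uint8)
n,l,st,c=cv2.connectedComponentsWithStats(m)
k=l[y0,x0];print("k",k,st[k])
ys,xs=np.where(l==k);b=cv2.boxPoints(cv2.minAreaRect(np.c_[xs,ys].astype(np.float32)));print(b.round(1).tolist())
P=np.array([at_z(w,p,.066)[:2] for p in b]);print(P.mean(0),[ (np.linalg.norm(P[i+1]-P[i]),np.degrees(np.arctan2(*(P[i+1]-P[i])[::-1]))) for i in(0,1)])
E
```

```text
15.1 [ 0.4281 -0.1504  0.2006] yaw 166.06960999520638 [-0.0002  0.0003 -1.    ] [ 0.0345 -0.2101 -0.4411] 0.0852094560016308 0.0
cover [315.6 180.1] 0.59 [ 0.4289 -0.1541  0.    ]
cover [578.6 256.3] 0.24 [0.6108 0.1561 0.    ]
cover_grip [319.4 187.3] 0.56 [ 0.4267 -0.149   0.054 ]
k 0 [     0      0    640    400 255701]
[[-0.0, 0.0], [639.0, 0.0], [639.0, 399.0], [0.0, 399.0]]
[ 0.4765 -0.1619] [(np.float64(0.536776799355734), np.float64(75.75947678601405)), (np.float64(0.44917187837362144), np.float64(2.4266066209313415))]
```

View pics/w7.png

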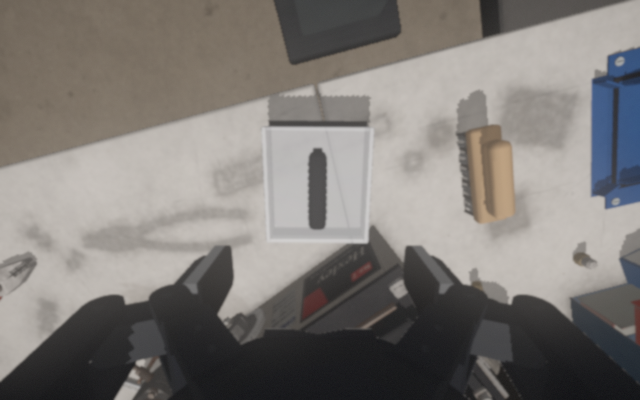

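The rail is vertical in the image, centred at (318,189) midway between the fingers. The brush stands upright at (490,175).

>>> arm_command(deltas=[{"rx": 0, "ry": 0, "rz": 0, "dx": 0.001, "dy": 0, "dz": 0.03, "fingers": 0.085}, {"rx": 0, "ry": 0, "rz": 0, "dx": 0, "dy": 0, "dz": 0.045, "fingers": 0.085}, {"rx": 0, "ry": 0, "rz": 0, "dx": 0, "dy": 0, "dz": 0.045, "fingers": 0.085}, {"rx": 0, "ry": 0, "rz": 0, "dx": 0, "dy": 0, "dz": 0.03, "fingers": 0.085}, {"rx": 0, "ry": 0, "rz": 0, "dx": 0, "dy": 0, "dz": 0, "fingers": 0.06}, {"rx": 0, "ry": 0, "rz": 0, "dx": 0, "dy": 0, "dz": 0, "fingers": 0}, {"rx": 0, "ry": 0, "rz": 0, "dx": 0, "dy": 0, "dz": 0, "fingers": 0}, {"rx": 0, "ry": 0, "rz": 0, "dx": 0, "dy": 0, "dz": 0, "fingers": 0}, {"rx": 0, "ry": 0, "rz": 0, "dx": 0, "dy": 0, "dz": 0, "fingers": 0}, {"rx": 0, "ry": 0, "rz": 0, "dx": 0, "dy": 0, "dz": 0, "fingers": 0}, {"rx": 0, "ry": 0, "rz": 0, "dx": 0, "dy": 0, "dz": 0, "fingers": 0}], squeeze=110)

```text
time_s: 16.45
position: [0.4277, -0.151, 0.0522]
tool_rot: [[-0.97, 0.243, 0.002], [0.243, 0.97, -0.002], [-0.003, -0.001, -1.0]]
ft_force: [-2.2, 0.9, 11.1]
grip_width: 0.015
gripper_force: 108.4
```

>>> arm_command(deltas=[{"rx": 0, "ry": 0, "rz": 0, "dx": 0, "dy": 0, "dz": -0.02, "fingers": 0}, {"rx": 0, "ry": 0, "rz": 0, "dx": 0, "dy": 0, "dz": -0.04, "fingers": 0}, {"rx": 0, "ry": 0, "rz": 0, "dx": 0, "dy": 0, "dz": -0.05, "fingers": 0}, {"rx": 0, "ry": 0, "rz": 0, "dx": 0.01, "dy": 0.03, "dz": -0.03, "fingers": 0}, {"rx": 0, "ry": 0, "rz": 0, "dx": 0.012, "dy": 0.04, "dz": 0, "fingers": 0}, {"rx": 0, "ry": 0, "rz": 0, "dx": 0.012, "dy": 0.045, "dz": 0, "fingers": 0}, {"rx": 0, "ry": 0, "rz": 0, "dx": 0.012, "dy": 0.04, "dz": 0, "fingers": 0}, {"rx": 0, "ry": 0, "rz": -0.12, "dx": 0, "dy": 0, "dz": 0, "fingers": 0}, {"rx": 0, "ry": 0, "rz": -0.12, "dx": 0, "dy": 0, "dz": 0, "fingers": 0}, {"rx": 0, "ry": 0, "rz": 0, "dx": -0.02, "dy": 0.045, "dz": 0, "fingers": 0}, {"rx": 0, "ry": 0, "rz": 0, "dx": -0.02, "dy": 0.04, "dz": 0, "fingers": 0}, {"rx": 0, "ry": 0, "rz": 0, "dx": 0, "dy": 0, "dz": 0, "fingers": 0}])

```text
time_s: 17.65
position: [0.4616, 0.0992, 0.1911]
tool_rot: [[-1.0, 0.001, 0.002], [0.001, 1.0, 0.001], [-0.002, 0.001, -1.0]]
ft_force: [-0.6, -0.7, -1.4]
grip_width: 0.015
gripper_force: 108.6
```

```bash
python3 look.py w8 clip_left_tip:.01 clip_right_tip:.01 tray_mouth:0 tray:0
```

```text
17.65 [0.4616 0.0992 0.1911] yaw 179.95839182950272 [ 0.0017  0.001  -1.    ] [-0.6029 -0.6516 -1.3771] 0.014984477829080798 108.64925265312195
clip_left_tip [458.1 120.8] 0.87 [0.3941 0.2512 0.01  ]
clip_right_tip [440.8 237.3] 0.72 [0.5304 0.2479 0.01  ]
tray_mouth [436.8 162. ] 0.21 [0.4403 0.2371 0.    ]
tray [443.  236.5] 0.62 [0.5336 0.2552 0.    ]
tray [318.4 253.1] 0.56 [0.5561 0.0993 0.    ]
```

View pics/w8.png

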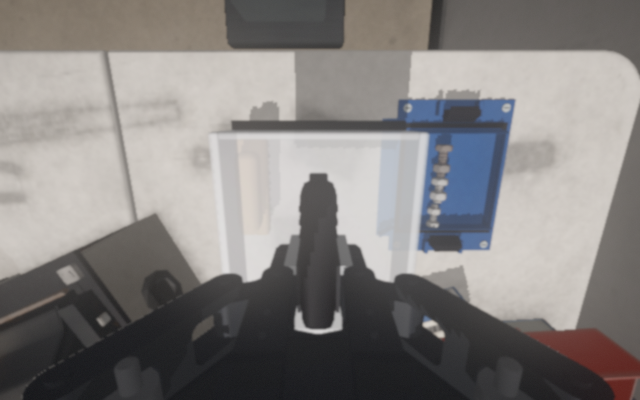

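The cover hangs level and square in the hand, with its top edge at row 133 and its sides at columns 211 and 428. The tray's screws are at (407,107), (507,107) and (484,244), and the bolts are inside at (438,185). Now I'll compute the alignment.

Run:
```python
from h import *
np.set_printoptions(precision=4,suppress=True)
s=env.observe();R=np.array(s["tool_rot"]);T=np.array(s["position"])
w=env.get_image("wrist");c=w["color"];hsv=cv2.cvtColor(c,cv2.COLOR_BGR2HSV);g=cv2.cvtColor(c,cv2.COLOR_BGR2GRAY).astype(float)
P={}
for n,p in dict(FL=(407,107),BL=(507,107),BR=(484,244)).items():
    x0,y0=p;sub=g[y0-6:y0+7,x0-6:x0+7];wt=np.clip(sub-np.median(sub)-25,0,None);yy,xx=np.mgrid[-6:7,-6:7]
    q=(x0+(wt*xx).sum()/wt.sum(),y0+(wt*yy).sum()/wt.sum());P[n]=at_z(w,q,.004);print(n,np.round(q,1),P[n])
print("ctr",(P["FL"]+P["BR"])/2,"x",np.degrees(np.arctan2(*(P["BL"]-P["FL"])[1::-1])),"y",np.degrees(np.arctan2(*(P["BL"]-P["BR"])[1::-1])))
for n,p in dict(BLc=(516,98.5),BRc=(490,249.5),FLc=(399,99)).items(): print(n,at_z(w,p,.003))
zt=T[2]-.0522+.042
for p in((211,134),(428,134),(319,132)): print("cover",R.T@(at_z(w,p,zt)-T))
print("dark rail rows",g[160:200:2,319].astype(int))
print("col319",g[112:142,319].astype(int)); print("row150",[ (x,int(g[150,x])) for x in list(range(205,222))],[ (x,int(g[150,x])) for x in range(418,436)])
print("row140",[ (x,int(g[138,x])) for x in list(range(205,222))],[ (x,int(g[138,x])) for x in range(418,436)])
```

```text
FL [410.8 109.1] [0.3804 0.1964 0.004 ]
BL [509.8 108.3] [0.3802 0.3047 0.004 ]
BR [487.2 245.5] [0.543  0.3046 0.004 ]
ctr [0.4617 0.2505 0.004 ] x 90.0819017244534 y 179.950927319408
BLc [0.37   0.3103 0.003 ]
BRc [0.5489 0.3096 0.003 ]
FLc [0.3697 0.1831 0.003 ]
cover [ 0.0613 -0.0561  0.0102]
cover [0.0613 0.0566 0.0102]
cover [0.0623 0.     0.0102]
dark rail rows [207 207 207 207 208 209 183 104  88  86  87  86  86  86  87  86  85  87
  86  85]
col319 [126 124 120 119 118 118 117 111  97  83  77  76  77  76  78  79  80  91
 110 131 158 183 200 209 212 213 210 203 198 196]
row150 [(205, 179), (206, 180), (207, 180), (208, 183), (209, 191), (210, 200), (211, 206), (212, 211), (213, 214), (214, 216), (215, 216), (216, 216), (217, 211), (218, 202), (219, 194), (220, 189), (221, 188)] [(418, 197), (419, 205), (420, 209), (421, 211), (422, 209), (423, 209), (424, 205), (425, 196), (426, 181), (427, 158), (428, 132), (429, 115), (430, 111), (431, 112), (432, 110), (433, 111), (434, 110), (435, 110)]
row140 [(205, 200), (206, 200), (207, 201), (208, 204), (209, 209), (210, 212), (211, 214), (212, 216), (213, 217), (214, 216), (215, 215), (216, 210), (217, 204), (218, 199), (219, 200), (220, 201), (221, 202)] [(418, 197), (419, 199), (420, 204), (421, 208), (422, 210), (423, 210), (424, 209), (425, 204), (426, 196), (427, 182), (428, 163), (429, 137), (430, 118), (431, 111), (432, 110), (433, 110), (434, 109), (435, 109)]
```

Run:
```python
from h import *
np.set_printoptions(precision=4,suppress=True)
w=env.get_image("wrist")
def screws(w,pts,z=.004):
    hsv=cv2.cvtColor(w["color"],cv2.COLOR_BGR2HSV);P={}
    for n,(x0,y0) in pts.items():
        sat=hsv[y0-7:y0+8,x0-7:x0+8,1].astype(int)
        if n==list(pts)[0]: print(sat[::2,::2])
        m=(sat<120).astype(np.uint8);k,l,st,c=cv2.connectedComponentsWithStats(m)
        ok=[i for i in range(1,k) if 4<=st[i,4]<=90]; i=min(ok,key=lambda i:np.hypot(*(c[i]-7))) if ok else None
        if i: P[n]=at_z(w,c[i]+[x0-7,y0-7],z);print(n,st[i,4],(c[i]+[x0-7,y0-7]).round(1),P[n])
    return P
screws(w,dict(FL=(407,107),BL=(507,107),BR=(484,244)))
# plate edges: blue mask limits
hsv=cv2.cvtColor(w["color"],cv2.COLOR_BGR2HSV)
m=(hsv[...,0]>95)&(hsv[...,0]<128)&(hsv[...,1]>110);m[:,:396]=0;m[:90]=0;m[255:]=0
print("cols@row104",np.where(m[104])[0][[0,-1]],"cols@row246",np.where(m[246])[0][[0,-1]])
for x in(430,490,500): r=np.where(m[:,x])[0];print("rows@col",x,r[[0,-1]],at_z(w,(x,r[0]-.5),.003),at_z(w,(x,r[-1]+.5),.003))
for y in(104,120,180,230,246): r=np.where(m[y])[0];print("backedge row",y,r[-1],at_z(w,(r[-1]+.5,y),.003))
```

```text
[[ 14   4  10  14  18  21  27  23]
 [ 11  26  74  83 100 104 106 106]
 [  9  42  84  91  89  56  54  94]
 [  9  45  87  85  27   6   5  29]
 [  9  49  89  61   9   1   2  12]
 [  9  51  87  55   8   1   1  16]
 [  6  58  90  92  35  11  15  53]
 [  4  65  96 110 103  84  92 109]]Traceback (most recent call last):
  File "<stdin>", line 17, in <module>
IndexError: index 0 is out of bounds for axis 0 with size 0
```

>>> arm_command(deltas=[{"rx": 0, "ry": 0, "rz": 0, "dx": 0.001, "dy": 0.03, "dz": 0, "fingers": 0}, {"rx": 0, "ry": 0, "rz": 0, "dx": 0, "dy": 0.045, "dz": 0, "fingers": 0}, {"rx": 0, "ry": 0, "rz": 0, "dx": 0, "dy": 0.045, "dz": 0, "fingers": 0}, {"rx": 0, "ry": 0, "rz": 0, "dx": 0, "dy": 0.031, "dz": 0.01, "fingers": 0}, {"rx": 0, "ry": 0, "rz": 0, "dx": 0, "dy": 0, "dz": 0.04, "fingers": 0}, {"rx": 0, "ry": 0, "rz": 0, "dx": 0, "dy": 0, "dz": 0.03, "fingers": 0}, {"rx": 0, "ry": 0, "rz": 0, "dx": 0, "dy": 0, "dz": 0.015, "fingers": 0}, {"rx": 0, "ry": 0, "rz": 0, "dx": 0, "dy": 0, "dz": 0, "fingers": 0}, {"rx": 0, "ry": 0, "rz": 0, "dx": 0, "dy": 0, "dz": 0, "fingers": 0}])

```text
time_s: 18.9
position: [0.4606, 0.2464, 0.0963]
tool_rot: [[-1.0, 0.006, 0.001], [0.006, 1.0, 0.0], [-0.001, 0.0, -1.0]]
ft_force: [-0.2, 0.7, -1.5]
grip_width: 0.0151
gripper_force: 108.7
```

Run:
```python
from h import *
np.set_printoptions(precision=4,suppress=True)
s=env.observe();R=np.array(s["tool_rot"]);T=np.array(s["position"]);print(s["time_s"],T,R[:,0],R[:,2],s["ft_force"],s["wrist_torque"])
w=env.get_image("wrist");cv2.imwrite("pics/w9.png",w["color"]);hsv=cv2.cvtColor(w["color"],cv2.COLOR_BGR2HSV);g=cv2.cvtColor(w["color"],cv2.COLOR_BGR2GRAY)
# expected screw pixels
for n,dx,dy in(("FL",-.0813,-.0541),("BL",-.0813,.0541)):
    p=proj(w,[.4617+dx,.2503+dy,.004]);print(n,p)
    x0,y0=p.round().astype(int)
    if 12<x0<628 and 12<y0<388:
        sat=hsv[y0-12:y0+13,x0-12:x0+13,1].astype(int);v=g[y0-12:y0+13,x0-12:x0+13].astype(int);print(v[::2,::2])
```

```text
18.9 [0.4606 0.2464 0.0963] [-1.      0.0057 -0.0007] [ 0.0007  0.0002 -1.    ] [-0.2284  0.7044 -1.5108] [ 0.0126 -0.0432  0.0073]
FL [253.5519 104.656 ]
[[135 116 109 105 104 103  98  90  89  91  89  88  85]
 [125 101 101 101 101  97  89  82  80  80  79  78  78]
 [128 102 101 101 103 103  96  85  81  79  79  78  77]
 [134 103 102 105 132 158 145 117  93  80  80  78  77]
 [134 103 103 125 165 176 157 133 117  85  79  78  78]
 [140 104 103 137 158 154 137 118 119  93  79  79  78]
 [148 104 103 134 163 162 142 121 121  95  81  80  79]
 [156 106 103 118 161 175 157 130 117  88  80  79  79]
 [159 107 103 104 124 156 147 113  94  83  81  79  78]
 [155 107 102 101 103 110 108  89  82  80  80  80  79]
 [136 109 102 102 102 101 100  89  80  81  81  80  79]
 [128 107 103 102 102 101 101  92  82  81  80  81  79]
 [124 107 103 101 102 102 101  91  82  81  80  79  79]]
BL [392.7437 103.7601]
[[ 83  83  81  83  83  84  84  84  85  84  82  83  97]
 [ 72  72  73  72  73  73  72  73  73  74  74  75  94]
 [ 72  72  72  72  74  80  83  81  76  76  74  75  96]
 [ 73  73  72  73  94 118 118 115  95  76  75  77  98]
 [ 73  72  73  82 116 128 127 126 117  87  75  76 101]
 [ 74  73  74  92 116 111 108 106 109  92  77  77 107]
 [ 73  73  75  92 117 114 113 114 114  91  76  77 109]
 [ 73  73  74  84 114 123 125 125 112  82  77  79 115]
 [ 74  73  75  76  89 108 115 107  87  78  77  80 117]
 [ 75  75  76  76  75  79  81  80  77  77  78  82 117]
 [ 75  74  75  76  76  76  77  78  77  77  79  85 120]
 [ 74  75  75  77  76  77  76  78  77  77  78  87 121]
 [ 75  76  77  76  77  76  77  78  77  78  79  89 124]]
```

>>> arm_command(deltas=[{"rx": 0, "ry": 0, "rz": -0.005, "dx": 0, "dy": 0.0035, "dz": 0, "fingers": 0}, {"rx": 0, "ry": 0, "rz": 0, "dx": 0, "dy": 0, "dz": 0.01, "fingers": 0}, {"rx": 0, "ry": 0, "rz": 0, "dx": 0, "dy": 0, "dz": 0.01, "fingers": 0}, {"rx": 0, "ry": 0, "rz": 0, "dx": 0, "dy": 0, "dz": 0, "fingers": 0}, {"rx": 0, "ry": 0, "rz": 0, "dx": 0, "dy": 0, "dz": 0, "fingers": 0}])

```text
time_s: 19.45
position: [0.46, 0.2502, 0.0752]
tool_rot: [[-1.0, -0.0, -0.001], [-0.0, 1.0, -0.0], [0.001, -0.0, -1.0]]
ft_force: [-0.2, 0.2, -1.5]
grip_width: 0.0151
gripper_force: 108.7
```

>>> arm_command(deltas=[{"rx": 0, "ry": 0, "rz": 0, "dx": 0, "dy": 0, "dz": 0.002, "fingers": 0}, {"rx": 0, "ry": 0, "rz": 0, "dx": 0, "dy": 0, "dz": 0.002, "fingers": 0}, {"rx": 0, "ry": 0, "rz": 0, "dx": 0, "dy": 0, "dz": 0.002, "fingers": 0}, {"rx": 0, "ry": 0, "rz": 0, "dx": 0, "dy": 0, "dz": 0, "fingers": 0}, {"rx": 0, "ry": 0, "rz": 0, "dx": 0, "dy": 0, "dz": 0, "fingers": 0}])

```text
time_s: 19.95
position: [0.4602, 0.2503, 0.0697]
tool_rot: [[-1.0, -0.0, 0.0], [-0.0, 1.0, 0.0], [-0.0, 0.0, -1.0]]
ft_force: [-0.3, 0.1, -1.9]
grip_width: 0.015
gripper_force: 108.7
```

>>> arm_command(deltas=[{"rx": 0, "ry": 0, "rz": 0, "dx": 0, "dy": 0, "dz": 0.002, "fingers": 0}, {"rx": 0, "ry": 0, "rz": 0, "dx": 0, "dy": 0, "dz": 0.002, "fingers": 0}, {"rx": 0, "ry": 0, "rz": 0, "dx": 0, "dy": 0, "dz": 0.001, "fingers": 0}, {"rx": 0, "ry": 0, "rz": 0, "dx": 0, "dy": 0, "dz": 0, "fingers": 0}, {"rx": 0, "ry": 0, "rz": 0, "dx": 0, "dy": 0, "dz": 0, "fingers": 0}])

```text
time_s: 20.45
position: [0.4602, 0.2503, 0.0647]
tool_rot: [[-1.0, -0.0, 0.0], [-0.0, 1.0, 0.0], [-0.0, 0.0, -1.0]]
ft_force: [-2.8, -0.5, 3.5]
grip_width: 0.0153
gripper_force: 109.6
```

>>> arm_command(deltas=[{"rx": 0, "ry": 0, "rz": 0, "dx": 0.0007, "dy": 0, "dz": 0.001, "fingers": 0}, {"rx": 0, "ry": 0, "rz": 0, "dx": 0, "dy": 0, "dz": 0.002, "fingers": 0}, {"rx": 0, "ry": 0, "rz": 0, "dx": 0, "dy": 0, "dz": 0.001, "fingers": 0}, {"rx": 0, "ry": 0, "rz": 0, "dx": 0, "dy": 0, "dz": 0, "fingers": 0}, {"rx": 0, "ry": 0, "rz": 0, "dx": 0, "dy": 0, "dz": 0, "fingers": 0}])

```text
time_s: 20.95
position: [0.4601, 0.2504, 0.0613]
tool_rot: [[-1.0, -0.0, 0.002], [-0.0, 1.0, 0.001], [-0.002, 0.001, -1.0]]
ft_force: [-2.3, 0.1, 6.6]
grip_width: 0.0151
gripper_force: 110.1
```

>>> arm_command(deltas=[{"rx": 0, "ry": 0, "rz": 0, "dx": 0.0005, "dy": 0, "dz": 0.001, "fingers": 0}, {"rx": 0, "ry": 0, "rz": 0, "dx": 0, "dy": 0, "dz": 0.001, "fingers": 0}, {"rx": 0, "ry": 0, "rz": 0, "dx": 0, "dy": 0, "dz": 0.001, "fingers": 0}, {"rx": 0, "ry": 0, "rz": 0, "dx": 0, "dy": 0, "dz": 0, "fingers": 0}, {"rx": 0, "ry": 0, "rz": 0, "dx": 0, "dy": 0, "dz": 0, "fingers": 0}])

```text
time_s: 21.45
position: [0.4592, 0.2502, 0.0574]
tool_rot: [[-1.0, -0.0, 0.0], [-0.0, 1.0, -0.0], [-0.0, -0.0, -1.0]]
ft_force: [0.1, -0.2, -1.7]
grip_width: 0.015
gripper_force: 108.8
```

>>> arm_command(deltas=[{"rx": 0, "ry": 0, "rz": 0, "dx": 0, "dy": 0, "dz": 0.001, "fingers": 0}, {"rx": 0, "ry": 0, "rz": 0, "dx": 0, "dy": 0, "dz": 0.001, "fingers": 0}, {"rx": 0, "ry": 0, "rz": 0, "dx": 0, "dy": 0, "dz": 0.001, "fingers": 0}, {"rx": 0, "ry": 0, "rz": 0, "dx": 0, "dy": 0, "dz": 0, "fingers": 0}, {"rx": 0, "ry": 0, "rz": 0, "dx": 0, "dy": 0, "dz": 0, "fingers": 0}])

```text
time_s: 21.95
position: [0.4591, 0.2503, 0.0553]
tool_rot: [[-1.0, -0.0, 0.001], [-0.0, 1.0, 0.0], [-0.001, 0.0, -1.0]]
ft_force: [-2.7, -0.1, 6.9]
grip_width: 0.0153
gripper_force: 110.1
```

>>> arm_command(deltas=[{"rx": 0, "ry": 0, "rz": 0, "dx": 0.0003, "dy": 0, "dz": 0.0006, "fingers": 0}, {"rx": 0, "ry": 0, "rz": 0, "dx": 0, "dy": 0, "dz": 0, "fingers": 0}, {"rx": 0, "ry": 0, "rz": 0, "dx": 0, "dy": 0, "dz": 0, "fingers": 0}, {"rx": 0, "ry": 0, "rz": 0, "dx": 0, "dy": 0, "dz": 0, "fingers": 0}, {"rx": 0, "ry": 0, "rz": 0, "dx": 0, "dy": 0, "dz": 0, "fingers": 0}])

```text
time_s: 22.45
position: [0.4591, 0.2503, 0.0553]
tool_rot: [[-1.0, -0.0, 0.002], [-0.0, 1.0, 0.0], [-0.002, 0.0, -1.0]]
ft_force: [-2.6, -2.1, 11.8]
grip_width: 0.015
gripper_force: 110.7
```

Run:
```python
from h import *
np.set_printoptions(precision=4,suppress=True)
t=env.get_image("top");s0=env.get_image("scene")
for q,z in(("brush",0),("cover",.003)):
    for im in(t,s0):
        for r in env.tip_of(q,im)[:1]: print(q,round(r["p"],2),at_z(im,r["location"],z))
w=env.get_image("wrist")
for q in("clip_left_tip","clip_right_tip"):
    for r in env.tip_of(q,w)[:1]: print(q,round(r["p"],2),at_z(w,r["location"],.01))
s=env.observe();print(s["time_s"],s["position"],s["ft_force"],s["gripper_force"])
```

```text
brush 0.53 [0.4578 0.0287 0.    ]
brush 0.58 [0.4537 0.0464 0.    ]
cover 0.81 [0.4666 0.2499 0.003 ]
cover 0.93 [0.4675 0.25   0.003 ]
clip_left_tip 0.75 [0.3938 0.2506 0.01  ]
22.9 [0.4591 0.2503 0.0553] [-3.4864 -1.2408 12.027 ] 110.73116540908813
```

Everything is consistent: the left clip tip shows at its rest position, the clip resistance fell away in one clean drop, and the cover is home with a steady 12 N on it.

```bash
python3 -c "
from rig import env
print(env.close_job())"
```

```text
the job is handed in; nothing more can be done
None
```

The job is handed in: all three bolts are swept well inside the tray, the brush stands on the table clear of it, and the cover is snapped home with the arm still pressing down at about 12 N; the right clip was not seen by camera, so its snap is judged from the force drop and the cover's height.

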